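# Move a sample tray onto the scale with a flat lifter

## Task

Bring the empty sample tray from under the inspection lamp to the bench scale for taring, without the gripper's fingers ever touching it: take the flat lifter by its handle, slide its blade in under the tray between the runners, lift it level, set it gently, centred and square, on the scale's pan and draw the blade out. Then lay the lifter back flat on its rubber mat and let go; do not tip the tray or disturb the other things on the table.

Things in the scene. Friction and masses are not known exactly. Their poses are not given: they have to be found in the camera images.
- lifter: Lifter: flat steel blade 90 (x) x 60 (y) x 3 thick, its handle sloping up and back from the blade's rear (-x) end, 30 degrees from level. Origin: centre of the blade's underside; +x to the blade's free end (x = +45), z up. 0.12 kg, balances near x = -25. Starts flat on the mat. It may turn slightly in the fingers under load: grip firmly (about 50 N).
- lifter_grip (a point): Point on the centre line of the lifter's wooden grip: x = -127, y = 0, z = 50 mm in the lifter's frame, same axes. The handle's centre line starts at x = -43, z = 1.5; thin steel neck (12 wide) for 38 mm along the slope, then the grip, 22 wide (y) x 16 thick, from 38 to 122 mm along the slope (it ends at x = -149, z = 62).
- lifter_mid (a point): Middle of the lifter's length seen from above, at x = -50, z = 0 mm in the lifter's frame.
- mat: Dark rubber mat, fixed, 210 (x) x 90 (y) x 4 mm high, between lamp and scale. Origin: centre of its underside on the table; the lifter lies along its x.
- tray: Sample tray: black plastic, 100 (x) x 110 (y) x 28 high, four open compartments, 80 g. Two runners along its side edges (y = +-45 to +-53), each 100 long, 10 high: below its floor is a slot 10 high, 90 wide, open to front (-x, towards the robot) and back. Origin: centre of its underside, level with the runners' feet; z up. Stands loose on the lamp's foot plate, nearly in line with it.
- lamp: Inspection lamp, fixed. Origin: on the table under the tray's place (within 15 mm); x away from robot. Foot plate 6 high, x = -80 to 120, y = +-75. Post at x = 95 to 115, arm over the tray at z = 186 to 198; head x = -130 to -75, y = +-80, z = 150 to 192, sides below it open. An upright gripper on the lifter's handle would hit the head: lean it back towards the robot, about square to the handle.
- scale: Bench scale, fixed. White housing 215 x 160 mm, from x = -123 to 93, top at z = 38. Origin: on the table; x points away from the robot. Flat square steel pan on top.
- scale_pan (a point): Centre of the pan's top face, 50 mm above the table. The pan is 140 (x) x 150 (y) mm, no rim, and does not move. Same axes as the scale.
- saucer: White saucer, 90 across, 18 high, beyond the mat. Bystander. Origin: centre of its underside.
- cup_a: Black square sample cup, 65 x 65 x 22, left of the task's things. Bystander. Origin: centre of its underside.
- cup_b: Black square sample cup, 65 x 65 x 22, right of the task's things. Bystander. Origin: centre of its underside.
- jar: Labelled jar, 66 across, 110 high, on the left. Bystander. Origin: centre of its underside.
- stick: Flat wooden stick, 170 x 14 x 4, near the robot on the right. Bystander. Origin: centre of its underside.
There are look-alikes about, which are no part of the job. There is more than one size of the lifter; the job needs the smaller.

How it is judged:
By the outcome, as a careful person would: the job done as asked, in the order asked, and still so for the second after the job is handed in, with the robot touching nothing.
It also fails if it takes over 64 s, if anything falls off the work surface, if the arm or the gripper's body presses on something with over 40 N, if the wrist force passes 120 N, or if a joint passes its speed limit or range.

## Robot

A 7-joint arm with a two-finger parallel gripper is mounted at the origin on the work surface. World frame = base frame: x ahead of the robot, y to its left, z up, the work surface at z = 0. Lengths are in m, angles in rad, forces in N, time in s.
With the tool pointing down it reaches from about 0.4 to 0.85 m from the base axis. Payload 4.5 kg.
Tool frame: the origin (TCP) lies midway between the tips of the shut fingers; the grasp point (between the pads) lies 19 mm behind it; z points along the fingers, y is the line along which they close (so a half turn about z gives the same grasp; the last joint's range is limited). The gripper opens to 88 mm and grips with 3 to 60 N. Pads are 18 mm wide; open, the fingers measure 123 mm over their backs; the gripper's body (75 mm by 187 mm) begins 45 mm behind the grasp point.
Start: joints at [-1.158, 0.689, -0.195, 1.565, 0.157, 0.902, -0.215], TCP at [0.231, 0.581, 0.239] pointing down, gripper open.
Joint ranges: [-3.01, 3.01], [-0.46, 2.08], [-1.47, 1.51], [0.13, 2.56], [-1, 4.14], [0.04, 2.09], [-2.66, 2.66]. Speed limits (rad/s): [2.57, 2.57, 3.14, 3.14, 3.14, 3.14, 3.14].

## Interface

Orientations are given as a unit quaternion [x, y, z, w].
In Python, from plant import sensors, eyes, finish_job gives the robot as it stands.
- The arm moves only by the tool send_rows, never from a script. Its argument "rows" is text: rows parted by semicolons, each of 4 numbers parted by spaces: the shift along the tool's x, y, z normalised to -1 to 1, where 1 is 30 cm, then the turn about the tool's z normalised to -1 to 1, where 1 is 2 pi rad. A call has 1 to 10 rows; each row is the pose to reach, as a shift and turn from the pose commanded when the call began, along the tool's axes at that moment, turning the shorter way round; what a row does not reach only later rows make up. A row lasts 1/12 s, in which the tool goes at most 41.7 mm and 7.16 degrees, less where a joint would pass 70% of its speed; a pose out of reach is approached as far as the arm can. A call with a number of a shift or a turn outside -1 to 1 is refused whole. A call with a gripper value outside its range is refused whole. "jaw" is the closure, from -1 (fully open) to 1 (shut), set as the call begins (left out, the last holds). The fingers move at their own pace and stop on an object; "force" is the grip in N (left out, the last holds). Time passes only in rows, so rows that repeat a pose let the fingers close. It gives the time, the measured TCP pose, the force, the opening and the grip force at its end, in the units of the state.
- sensors.get_state(): the state, without advancing time (a new reading comes with each control period).
- eyes.snapshot(name): name is "scene" or "top" or "wrist"; returns (picture, depth): 420x560x3 uint8, red, green, blue; 420x560 float32, m along the optical axis (not along the pixel's ray), 0 where there is no reading.
- eyes.calibration(name): a dict with "fov_y" (degrees; the focal length in pixels is half the picture's height over the tangent of half this angle, whatever the lens; pixels are square), "cx", "cy" (the principal point, pixels), "world_from_camera" (4x4, takes a point from camera to world coordinates). Camera axes: x right, y down, z forward; pixel columns grow to the right and rows downward; lengths in m; the calibration is good to about 2 mm. A picture is of the moment at which its call begins: read the wrist's pose just before it. calibration takes no time and is no camera call; for the wrist camera it gives the pose at the moment of the call.
- finish_job(): hands the job in; it is judged then, once.
The state is a dict: "clock": time; "q": joint angles; "qd": joint speeds; "joint_torque": joint torques, N m; "tool_pos": TCP position; "eef_rot": TCP orientation; "contact_force": force on the tool from outside, world axes, zero at the start; "moment": the same for the moment, N m; "opening": opening from 0.0 (shut) to 1.0 (fully open); "finger_force": force on a finger pad.
Only numpy, scipy, OpenCV 4.12 (cv2) and the standard library are available. Lean on these libraries where they do the work, as an engineer would, in place of code of your own. Each camera call takes 0.05 s, during which the arm holds its last target. There are 200 camera calls.

## Working session

There is one attempt and no reset: what is moved stays moved. The work goes in short steps, Python scripts to look and compute and a tool call to move; the robot and the scene stay as the last step left them, time stands still between calls to the robot, and variables do not carry over. Pictures are saved under pics/ and viewed, at most 10 in all, crops included, and the job is handed in when it is done.

Besides the shell and the picture viewer there is one more tool, called after "Call:" as name(argument=value, ...) on one line, values as JSON. send_rows: Moves the arm, as the interface text tells. Scaled input: -1 to 1 covers 30 cm each way for a shift and 2 pi rad each way for a turn. Its arguments: {"type":"object","properties":{"rows":{"type":"string"},"jaw":{"type":"number"},"force":{"type":"number"}},"required":["rows"]}

```bash
ls; mkdir -p pics
cat > h.py <<'E'
import numpy as np, cv2
from plant import sensors, eyes, finish_job
def cal(n):
    c=eyes.calibration(n); return c,210/np.tan(np.radians(c['fov_y'])/2),np.array(c['world_from_camera'])
def ray(C,u,v):
    c,f,T=C; d=T[:3,:3]@np.array([(u-c['cx'])/f,(v-c['cy'])/f,1.]); return T[:3,3],d
def onz(C,u,v,z):
    o,d=ray(C,u,v); return o+d*(z-o[2])/d[2]
def proj(C,p):
    c,f,T=C; q=T[:3,:3].T@(np.array(p)-T[:3,3]); return f*q[0]/q[2]+c['cx'],f*q[1]/q[2]+c['cy']
def cloud(C,D):
    c,f,T=C; v,u=np.mgrid[:420,:560]
    P=np.stack([(u-c['cx'])/f*D,(v-c['cy'])/f*D,D],-1)@T[:3,:3].T+T[:3,3]
    P[D<=0]=np.nan; return P
E
python3 - <<'E'
from h import *
s=sensors.get_state(); print({k:np.round(v,3).tolist() for k,v in s.items()})
for n in ('top','scene'):
    C=cal(n); print(n,C[0]['fov_y'],C[0]['cx'],C[0]['cy'],np.round(C[2],3).tolist())
    p,d=eyes.snapshot(n); np.savez(f'{n}0.npz',p=p,d=d,T=C[2]); cv2.imwrite(f'pics/{n}0.png',cv2.resize(p[:,:,::-1],(800,600)))
    print((d>0).mean())
E
```

```text
pics
{'clock': 0.0, 'q': [-1.158, 0.69, -0.195, 1.566, 0.157, 0.903, -0.215], 'qd': [0.001, -0.0, 0.001, 0.002, -0.0, 0.001, 0.001], 'joint_torque': [0.001, -52.756, -1.267, -15.343, -0.053, 0.007, 0.0], 'tool_pos': [0.231, 0.58, 0.238], 'eef_rot': [0.188, 0.982, -0.001, -0.0], 'contact_force': [-1.025, -0.167, 0.494], 'moment': [-0.035, -0.012, -0.02], 'finger_force': 0.0, 'opening': 0.999}
top 52.3863271600316 281.53183551508437 202.61983378735246 [[-0.002, -0.996, 0.087, 0.412], [-1.0, -0.0, -0.025, 0.011], [0.025, -0.087, -0.996, 1.19], [0.0, 0.0, 0.0, 1.0]]
0.9959141156462585
scene 48.415632125476066 286.9457207826673 213.1510091810046 [[0.791, 0.498, -0.356, 0.935], [0.612, -0.628, 0.48, -0.597], [0.016, -0.598, -0.802, 1.078], [0.0, 0.0, 0.0, 1.0]]
0.995922619047619
```

View pics/top0.png

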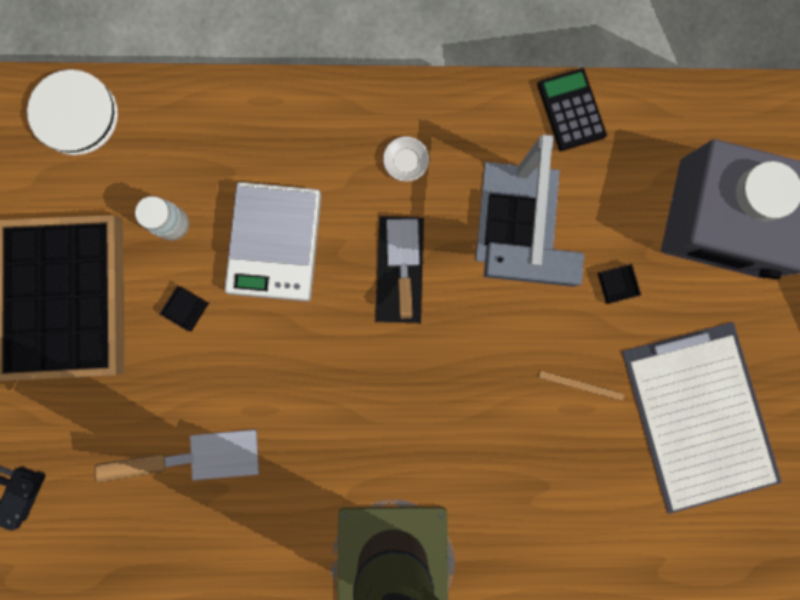

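View pics/scene0.png

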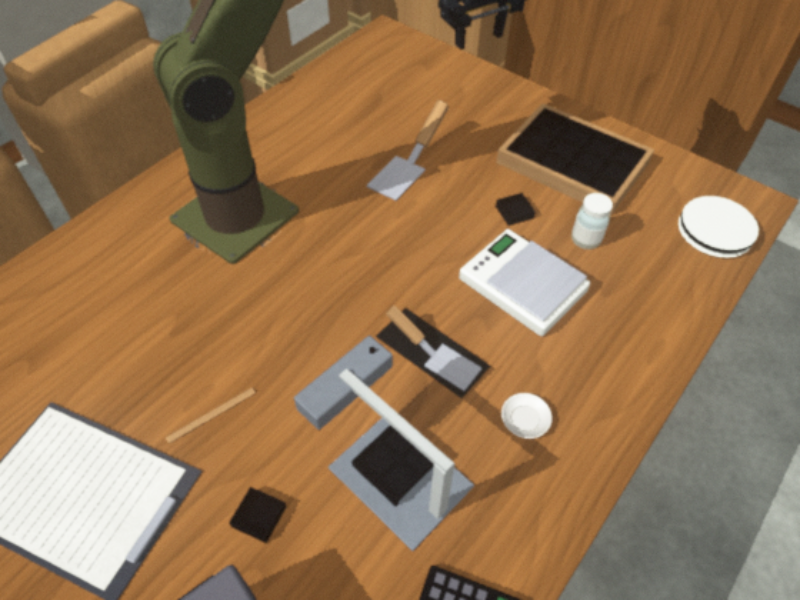

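Top view (800×600): the small lifter lies on the mat at (404,270). The tray is at (512,218) on the lamp's foot, with the head at (535,265). The scale is at (272,240). There are two lifter candidates: the large one at (180,460) on bare wood, and the small one on the dark mat, which fits the description. I'll check that with a crop and measure.

```bash
cat > m.py <<'E'
from h import *
def load(n):
    z=np.load(f'{n}0.npz'); return z['p'],z['d'],cal(n)
def rect(P):
    r=cv2.minAreaRect((P[:,:2]*1000).astype(np.float32)); b=cv2.boxPoints(r); return np.round(r[0],1),np.round(r[1],1),round(r[2],2)
if __name__=='__main__':
    M={}
    for n in ('top','scene'):
        p,d,C=load(n); X=cloud(C,d); hsv=cv2.cvtColor(p,cv2.COLOR_RGB2HSV); H,S,V=[hsv[...,i].astype(int) for i in range(3)]
        M[n]=(X,H,S,V)
        print(n,'wood z',np.nanmedian(X[...,2][(S>120)&(H<20)]))
        x,y,z=X[...,0],X[...,1],X[...,2]
        # coarse boxes in the world, from the top picture
        def box(x0,x1,y0,y1): return (x>x0)&(x<x1)&(y>y0)&(y<y1)
        near=box(.40,.66,-.09,.09)
        def rep(name,m):
            m=cv2.morphologyEx(m.astype(np.uint8),cv2.MORPH_OPEN,np.ones((2,2),np.uint8))
            k,l,st,_=cv2.connectedComponentsWithStats(m); 
            if k<2: print(name,'none');return
            i=1+np.argmax(st[1:,4]); q=X[l==i]; print(name,len(q),*rect(q),'z',np.round(np.percentile(q[:,2],[5,50,95]),4),'mean',np.round(q.mean(0),4))
        rep('mat',near&(V<60)&(z<.03))
        rep('blade',near&(S<60)&(V>90)&(z<.03))
        rep('handle',near&(S>90)&(z>.02))
        sc=box(.40,.75,.08,.36)
        rep('housing',sc&(S<40)&(z>.03)&(z<.06)); rep('pan',sc&(S<70)&(z>.045)&(z<.058))
        lm=box(.4,.75,-.36,-.1)
        rep('foot',lm&(S<110)&(V>60)&(z>.002)&(z<.012))
        rep('traydark',lm&(V<60)&(z>.004)&(z<.045)&box(.4,.75,-.28,-.1))
        rep('trayrim',lm&(z>.025)&(z<.045))
        rep('head',lm&(z>.17)&(z<.2)&(H>95)); rep('head2',lm&(z>.12)&(z<.205))
p,_,_=load('top'); a=cv2.resize(p[90:240,250:420,::-1],None,fx=3,fy=3,interpolation=2); b=cv2.resize(p[290:350,50:190,::-1],None,fx=2,fy=2)
o=np.zeros((450,800,3),np.uint8); o[:,:510]=a; o[:120,515:795]=b; cv2.imwrite('pics/crop.png',o)
E
python3 m.py
```

```text
top wood z -0.00039313566078325035
mat 811 [554.3   5.3] [203.3  50.1] 0.05 z [nan nan nan] mean [nan nan nan]
blade 733 [589.7  -8.3] [107.9  58.2] 38.3 z [nan nan nan] mean [nan nan nan]
handle 225 [495.4 -24.8] [75.2 22.9] 3.59 z [nan nan nan] mean [nan nan nan]
housing 4372 [604.5 230.9] [156.4 215.5] 82.78 z [nan nan nan] mean [nan nan nan]
pan 2798 [632.4 226.5] [149.5 140. ] 84.22 z [nan nan nan] mean [nan nan nan]
foot 724 [ 670.4 -190. ] [ 87.3 236.6] 53.5 z [nan nan nan] mean [nan nan nan]
traydark 1126 [ 629.9 -218.9] [ 88.3 143.1] 74.52 z [nan nan nan] mean [nan nan nan]
trayrim 26 [ 692.6 -195.3] [13.6 26.3] 44.43 z [0.0166 0.0239 0.0327] mean [ 0.693  -0.1964  0.0248]
head 1501 [ 540.5 -265.9] [223.   64.1] 89.07 z [nan nan nan] mean [nan nan nan]
head2 2324 [ 623.7 -308.3] [176.1 327.3] 57.25 z [nan nan nan] mean [nan nan nan]
scene wood z -0.0010288449072404227
mat 400 [515.2 -38.4] [ 40.4 110.4] 84.14 z [-0.0001  0.0034  0.0072] mean [ 0.5113 -0.0384  0.0034]
blade 761 [598.2 -19.8] [121.3  67.6] 1.99 z [nan nan nan] mean [nan nan nan]
handle 271 [489.8 -24.5] [44.6 85.7] 56.23 z [nan nan nan] mean [nan nan nan]
housing 3183 [650.5 201.3] [241.6 165.4] 37.91 z [nan nan nan] mean [nan nan nan]
pan 1997 [677.6 212. ] [218.  113.7] 51.33 z [nan nan nan] mean [nan nan nan]
foot 1834 [ 667.3 -268. ] [127.  191.6] 78.33 z [nan nan nan] mean [nan nan nan]
traydark 1362 [ 671.2 -241.7] [ 82.9 142.5] 84.92 z [nan nan nan] mean [nan nan nan]
trayrim 303 [ 651.2 -269.5] [ 86.  155.8] 61.07 z [nan nan nan] mean [nan nan nan]
head 1581 [ 549.6 -190.7] [ 65.4 256.3] 6.77 z [nan nan nan] mean [nan nan nan]
head2 2816 [ 494.  -180.8] [213.1  79.9] 65.39 z [nan nan nan] mean [nan nan nan]
```

View pics/crop.png

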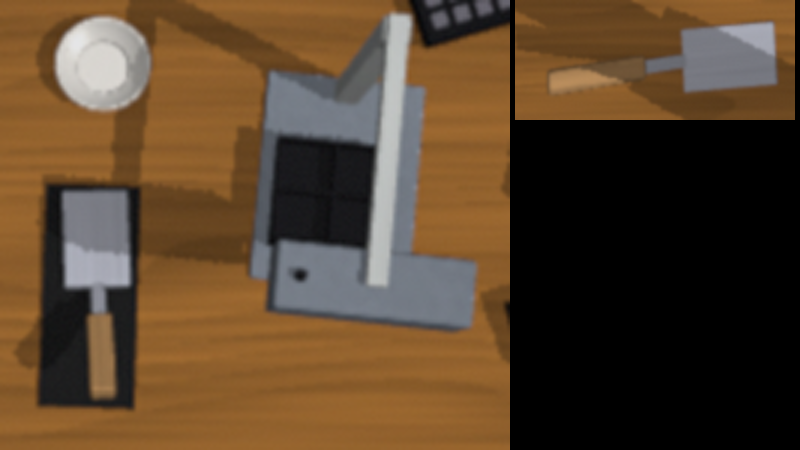

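The crop confirms the small lifter, with its blade at crop (97,240) and handle at (100,355) on the mat. The bigger one at top right is the look-alike. Next I'll measure outlines by casting rays in both views.

```bash
cat > m2.py <<'E'
from m import *
k=.7
def comp(m,seed=None):
    n,l,st,_=cv2.connectedComponentsWithStats(m.astype(np.uint8)); i=1+np.argmax(st[1:,4]); return (l==i).astype(np.uint8)
def outline(C,m,z):
    c=max(cv2.findContours(m,cv2.RETR_EXTERNAL,cv2.CHAIN_APPROX_NONE)[0],key=len)[:,0]
    return np.array([onz(C,u,v,z) for u,v in c])
R={'top':{'lif':(375,215,425,325),'pan':(222,180,325,302),'lamp':(470,155,590,290),'tray':(480,185,540,252)},
   'scene':{'lif':(375,300,495,400),'pan':(455,225,595,335),'lamp':(320,410,480,555),'tray':(345,415,440,510)}}
for n in ('top','scene'):
    p,d,C=load(n); hsv=cv2.cvtColor(p,cv2.COLOR_RGB2HSV); H,S,V=[hsv[...,i].astype(int) for i in range(3)]
    def roi(r):
        m=np.zeros((420,560),bool); a=[int(t*k) for t in R[n][r]]; m[a[1]:a[3],a[0]:a[2]]=1; return m
    X=cloud(C,d)
    for nm,mm,z in (('blade',roi('lif')&(S<60)&(V>85),.007),('handle',roi('lif')&(S>90)&(X[...,2]>.018),.054),
        ('housing',roi('pan')&(S<60)&(V>130),.038),('pan',roi('pan')&(S>15)&(S<70)&(V>100),.05),
        ('foot',roi('lamp')&(S<110)&(V>60),.006),('tray',roi('tray')&(V<50),.034)):
        m=comp(mm); er=cv2.erode(m,np.ones((3,3))).astype(bool)
        o=outline(C,m,z); print(n,nm,m.sum(),*rect(o),'depth z',np.round(np.nanpercentile(X[er][:,2],[10,50,90]),4),'meanxy',np.round(np.nanmean(X[er],0),4))
        if nm in('tray',): print(np.round(cv2.approxPolyDP((o[:,:2]*1000).astype(np.float32)[:,None],6,True)[:,0]).tolist())
        if nm=='handle': 
            q=X[er]; q=q[~np.isnan(q[:,0])]; w=np.linalg.svd(q-q.mean(0))[2][0]; print(' axis',np.round(w*np.sign(w[0]),3))
        if nm=='blade':
            g=o[:,:2]-o[:,:2].mean(0); print(np.round(cv2.boxPoints(cv2.minAreaRect((o[:,:2]*1000).astype(np.float32)))).tolist())
    if n=='top':  # head + arm by height
        q=X[roi('lamp')&(X[...,2]>.14)&(X[...,2]<.196)&(S>25)]; print('head',rect(q),np.nanpercentile(q[:,2],[5,50,95]))
        m=roi('lif')&((V<60)|(X[...,2]>.004)|(S<60)); print('mat',rect(outline(C,comp(m),.004)))
E
python3 m2.py
```

```text
top blade 752 [595.4 -20. ] [113.1  61.6] 0.0 depth z [0.0037 0.0068 0.0101] meanxy [ 0.6056 -0.019   0.007 ]
[[539.0, 11.0], [539.0, -51.0], [652.0, -51.0], [652.0, 11.0]]
top handle 228 [496.  -21.9] [74.8 22.1] 2.99 depth z [0.0385 0.0547 0.0711] meanxy [ 0.4958 -0.0213  0.0556]
 axis [ 0.868  0.028 -0.495]
top housing 4401 [605.2 227.9] [161.8 215.1] 84.76 depth z [0.0363 0.0484 0.0519] meanxy [0.6102 0.2235 0.0459]
top pan 2734 [633.4 229.6] [149.3 136.4] 84.81 depth z [0.0468 0.0496 0.0525] meanxy [0.6328 0.2279 0.0496]
top foot 3813 [ 659.9 -277.4] [214.  258.9] 83.94 depth z [0.0041 0.1895 0.1968] meanxy [ 0.624  -0.2414  0.1194]
top tray 1100 [ 645.5 -225.4] [ 89.7 101. ] 84.1 depth z [0.0159 0.0189 0.0269] meanxy [ 0.6516 -0.2283  0.02  ]
[[697.0, -188.0], [602.0, -176.0], [608.0, -192.0], [597.0, -264.0], [689.0, -274.0]]
head (array([ 611.1, -242.2]), array([160.2, 193.4]), 83.52) [0.17545552 0.19109982 0.19428442]
mat (array([557.6, -13.1]), array([ 89.3, 216.1]), 87.99)
scene blade 773 [593.  -20.2] [127.2  65.1] 0.99 depth z [0.0038 0.0067 0.0099] meanxy [ 0.607  -0.02
[... 198 characters left out ...]
858  0.006 -0.513]
scene housing 3615 [612.5 222.1] [185.7 220.1] 84.78 depth z [0.0334 0.0474 0.0514] meanxy [0.6238 0.2096 0.0437]
scene pan 141 [568.9 169.4] [132.1 267.5] 42.68 depth z nan meanxy [nan nan nan]
scene foot 3684 [ 657.6 -244.7] [159.  219.9] 83.77 depth z [0.0033 0.0067 0.1969] meanxy [ 0.6954 -0.2705  0.0522]
scene tray 1560 [ 650.  -250.3] [ 91.7 102.2] 83.82 depth z [0.0161 0.0189 0.03  ] meanxy [ 0.6469 -0.2466  0.0205]
[[604.0, -202.0], [598.0, -289.0], [696.0, -298.0], [702.0, -211.0]]
  return np.nanmean(a, axis, out=out, keepdims=keepdims)
m2.py:19: RuntimeWarning: Mean of empty slice
  o=outline(C,m,z); print(n,nm,m.sum(),*rect(o),'depth z',np.round(np.nanpercentile(X[er][:,2],[10,50,90]),4),'meanxy',np.round(np.nanmean(X[er],0),4))
```

Call:
send_rows(rows="-0.736 -0.788 0 -0.064;-0.736 -0.788 0 -0.064;-0.736 -0.788 0 -0.064;-0.736 -0.788 0 -0.064;-0.736 -0.788 0 -0.064;-0.736 -0.788 0 -0.064;-0.736 -0.788 0 -0.064;-0.736 -0.788 0 -0.064;-0.736 -0.788 0 -0.064;-0.736 -0.788 0 -0.064", jaw=-1, force=55)

```text
clock: 0.93
tool_pos: [0.3496, 0.2775, 0.2386]
eef_rot: [-0.009, 1.0, -0.0, -0.0]
contact_force: [0.4, 0.0, -0.1]
opening: 1.001
finger_force: 0.0
```

Run:
```python
from m import *
p,d,C=load('top'); X=cloud(C,d); x,y,z=X[...,0],X[...,1],X[...,2]
hsv=cv2.cvtColor(p,cv2.COLOR_RGB2HSV)
m=(z>.175)&(z<.2)&(x<.60)&(y<-.1)&(y>-.4)&(x>.45)
n,l,st,_=cv2.connectedComponentsWithStats(m.astype(np.uint8)); i=1+np.argmax(st[1:,4])
c=cv2.findContours((l==i).astype(np.uint8),0,1)[0]; c=max(c,key=len)[:,0]
o=np.array([onz(C,u,v,.192) for u,v in c]); print('head',rect(o),np.round(cv2.boxPoints(cv2.minAreaRect((o[:,:2]*1000).astype(np.float32)))).tolist(),np.nanmedian(z[l==i]))
# bottom corners of the foot plate, top picture, x far edge
m=(z>.002)&(z<.01)&(hsv[...,1]<110)&(hsv[...,2]>70)&(x>.5)&(x<.85)&(y<-.1)&(y>-.36)
n,l,st,_=cv2.connectedComponentsWithStats(m.astype(np.uint8))
for n_ in ('top','scene'):
    p,d,C=load(n_); X=cloud(C,d);x,y,z=X[...,0],X[...,1],X[...,2]; hsv=cv2.cvtColor(p,cv2.COLOR_RGB2HSV)
    m=(abs(z-.006)<.006)&(hsv[...,1]<110)&(hsv[...,2]>70)&(x>.5)&(x<.85)&(y<-.1)&(y>-.36)
    n,l,st,_=cv2.connectedComponentsWithStats(m.astype(np.uint8)); q=X[np.isin(l,[k for k in range(1,n) if st[k,4]>40])]; print(n_,'foot',len(q),rect(q))
s=sensors.get_state(); W=cal('wrist'); print(np.round(s['tool_pos'],4),np.round(s['eef_rot'],4),np.round(W[2],3).tolist(),W[0]['fov_y'])
```

```text
head (array([ 557.5, -234.2]), array([161.2,  88.7]), 83.67) [[505.0, -309.0], [593.0, -319.0], [611.0, -159.0], [522.0, -149.0]] 0.19152742489007246
top foot 1362 (array([ 666.1, -247.8]), array([153.1, 202.4]), 84.11)
scene foot 2422 (array([ 664.9, -248.2]), array([153.5, 203.7]), 84.28)
[0.3496 0.2775 0.2386] [-9.4e-03  1.0e+00 -5.0e-04 -1.0e-04] [[-0.019, 0.964, 0.266, 0.28], [1.0, 0.019, 0.004, 0.277], [-0.001, 0.266, -0.964, 0.385], [0.0, 0.0, 0.0, 1.0]] 63.80031041283868
```

Call:
send_rows(rows="-0.371 -0.998 0 0;-0.371 -0.998 0 0;-0.371 -0.998 0 0;-0.371 -0.998 0 0;-0.371 -0.998 0 0;-0.371 -0.998 0 0;-0.371 -0.998 0 0;-0.371 -0.998 0 0;-0.371 -0.998 0 0;-0.371 -0.998 0 0")

```text
clock: 1.77
tool_pos: [0.4681, -0.0171, 0.2384]
eef_rot: [-0.011, 1.0, 0.001, 0.0]
contact_force: [-0.3, 1.1, 0.8]
opening: 0.996
finger_force: 0.0
```

Run:
```python
from h import *
s=sensors.get_state(); C=cal('wrist'); p,d=eyes.snapshot('wrist'); np.savez('wrist0.npz',p=p,d=d,T=C[2])
print(np.round(s['tool_pos'],4),np.round(s['eef_rot'],4))
X=cloud(C,d); hsv=cv2.cvtColor(p,cv2.COLOR_RGB2HSV); H,S,V=[hsv[...,i].astype(int) for i in range(3)]
x,y,z=X[...,0],X[...,1],X[...,2]; near=(x>.42)&(x<.68)&(abs(y+.02)<.05)
for nm,m in (('blade',near&(S<60)&(V>85)&(z<.025)),('grip',near&(S>90)&(z>.025)&(z<.09))):
    n,l,st,_=cv2.connectedComponentsWithStats(m.astype(np.uint8)); i=1+np.argmax(st[1:,4]); q=X[l==i]
    r=cv2.minAreaRect((q[:,:2]*1000).astype(np.float32)); w=np.linalg.svd(q-q.mean(0),full_matrices=False)[2][0]
    print(nm,len(q),r,'mean',q.mean(0),'axis',w*np.sign(w[0]),'ends',np.percentile(q[:,0],[1,99]))
    b=np.linspace(*np.percentile(q[:,0],[3,97]),9)
    for a,c in zip(b,b[1:]):
        k=q[(q[:,0]>=a)&(q[:,0]<c)]; print('  x %.3f ymid %.4f w %.4f z %.4f'%(k[:,0].mean(),(np.percentile(k[:,1],2)+np.percentile(k[:,1],98))/2,np.ptp(np.percentile(k[:,1],[2,98])),np.median(k[:,2])))
cv2.imwrite('pics/wrist0.png',p[:,:,::-1])
```

```text
[ 0.4681 -0.0171  0.2384] [-1.080e-02  9.999e-01  5.000e-04  3.000e-04]
blade 2504 ((583.7402954101562, -20.946041107177734), (87.10203552246094, 62.28059005737305), 2.137111186981201) mean [ 0.59168005 -0.02040742  0.00814644] axis [ 0.99818163  0.01647023 -0.0579842 ] ends [0.54407584 0.62629026]
  x 0.556 ymid -0.0218 w 0.0134 z 0.0142
  x 0.566 ymid -0.0210 w 0.0581 z 0.0079
  x 0.575 ymid -0.0202 w 0.0597 z 0.0077
  x 0.584 ymid -0.0212 w 0.0601 z 0.0078
  x 0.593 ymid -0.0203 w 0.0596 z 0.0077
  x 0.602 ymid -0.0195 w 0.0590 z 0.0077
  x 0.611 ymid -0.0197 w 0.0585 z 0.0076
  x 0.620 ymid -0.0200 w 0.0579 z 0.0075
grip 1376 ((498.42535400390625, -23.08710479736328), (80.9334945678711, 21.715364456176758), 1.692788004875183) mean [ 0.49137494 -0.02297458  0.05785125] axis [ 0.88813935  0.02806831 -0.45871633] ends [0.45824171 0.53392526]
  x 0.463 ymid -0.0238 w 0.0209 z 0.0717
  x 0.473 ymid -0.0237 w 0.0212 z 0.0701
  x 0.482 ymid -0.0232 w 0.0207 z 0.0648
  x 0.491 ymid -0.0231 w 0.0211 z 0.0593
  x 0.500 ymid -0.0226 w 0.0206 z 0.0543
  x 0.509 ymid -0.0225 w 0.0211 z 0.0488
  x 0.518 ymid -0.0224 w 0.0215 z 0.0435
  x 0.527 ymid -0.0218 w 0.0208 z 0.0379
```

View pics/wrist0.png

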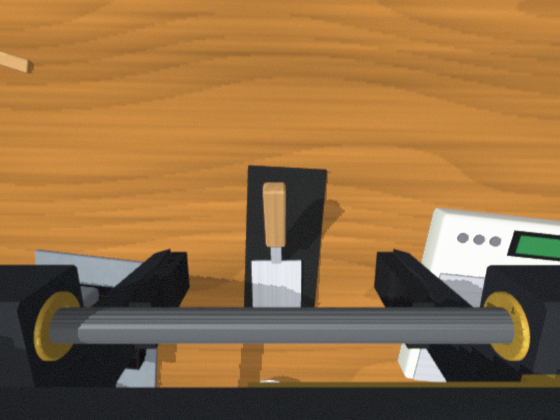

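The wrist view shows the grip at (274,214) and the blade at (276,283), between the open fingers at (150,290) and (410,290). The lifter's yaw is about 1.7°. Going down.

Call:
send_rows(rows="-0.003 -0.015 0.2 -0.0013;-0.003 -0.015 0.35 -0.0013;-0.003 -0.015 0.45 -0.0013;-0.003 -0.015 0.45 -0.0013;-0.003 -0.015 0.45 -0.0013;-0.003 -0.015 0.45 -0.0013;-0.003 -0.015 0.45 -0.0013;-0.003 -0.015 0.45 -0.0013")

```text
clock: 2.48
tool_pos: [0.4692, -0.0208, 0.1052]
eef_rot: [-0.016, 1.0, 0.0, 0.002]
contact_force: [-1.0, -0.8, -0.2]
opening: 1.0
finger_force: 0.0
```

Call:
send_rows(rows="0 -0.01 0.1 0;0 -0.01 0.17 0;0 -0.01 0.21 0;0 -0.01 0.21 0;0 -0.01 0.21 0;0 -0.01 0.21 0;0 -0.01 0.21 0")

```text
clock: 3.07
tool_pos: [0.4691, -0.0247, 0.042]
eef_rot: [-0.016, 1.0, 0.0, 0.001]
contact_force: [-0.5, 0.1, 0.0]
opening: 1.0
finger_force: 0.0
```

Call:
send_rows(rows="0 0 0 0;0 0 0 0;0 0 0 0;0 0 0 0;0 0 0 0;0 0 0 0;0 0 0 0;0 0 0 0;0 0 0 0;0 0 0 0", jaw=1, force=58)

```text
clock: 3.9
tool_pos: [0.4682, -0.0247, 0.0407]
eef_rot: [-0.016, 1.0, 0.0, 0.0]
contact_force: [0.3, 0.4, -0.0]
opening: 0.266
finger_force: 0.0
```

Call:
send_rows(rows="0 0 0 0;0 0 0 0;0 0 0 0;0 0 0 0;0 0 0 0")

```text
clock: 4.32
tool_pos: [0.4682, -0.0247, 0.0407]
eef_rot: [-0.016, 1.0, 0.0, 0.0]
contact_force: [-0.1, -0.1, -0.2]
opening: 0.237
finger_force: 58.0
```

Call:
send_rows(rows="0 0 -0.02 0;0 0 -0.05 0;0 0 -0.1 0;0 0 -0.2 0;0 0 -0.3 0;0 0 -0.3 0;0 0 -0.3 0;0 0 -0.3 0")

```text
clock: 4.98
tool_pos: [0.4677, -0.0251, 0.1305]
eef_rot: [-0.016, 1.0, -0.0, -0.0]
contact_force: [-0.4, -0.2, -1.1]
opening: 0.231
finger_force: 58.0
```

```bash
cat > w.py <<'E'
from h import *
def look(tag,z0=None):
    s=sensors.get_state(); C=cal('wrist'); p,d=eyes.snapshot('wrist'); np.savez(f'{tag}.npz',p=p,d=d)
    X=cloud(C,d); hsv=cv2.cvtColor(p,cv2.COLOR_RGB2HSV); H,S,V=[hsv[...,i].astype(int) for i in range(3)]
    print(np.round(s['tool_pos'],4),np.round(s['eef_rot'],4),s['opening'],s['finger_force'],s['clock'],np.round(s['contact_force'],2))
    return s,C,p,d,X,H,S,V
E
python3 - <<'E'
from w import *
s,C,p,d,X,H,S,V=look('w1'); t=s['tool_pos']
x,y,z=X[...,0],X[...,1],X[...,2]
near=(x>t[0]+.06)&(x<t[0]+.2)&(abs(y-t[1])<.05)&(S<70)&(V>85)&(abs(z-t[2])<.08)
n,l,st,_=cv2.connectedComponentsWithStats(near.astype(np.uint8)); i=1+np.argmax(st[1:,4]); q=X[l==i]
A=np.c_[q[:,0]-t[0],q[:,1]-t[1],np.ones(len(q))]; k=A[:,0]>.10
print(len(q),np.linalg.lstsq(A[k],q[k,2]-t[2],rcond=None)[0],'x ext',np.percentile(q[:,0],[1,99])-t[0])
cv2.imwrite('pics/w1.png',p[:,:,::-1])
E
```

```text
[ 0.4677 -0.0251  0.1305] [-1.560e-02  9.999e-01 -1.000e-04 -3.000e-04] 0.23062173113650825 57.99861565232277 4.9833 [-0.42 -0.16 -1.12]
340 [0. 0. 0.] x ext [0.06637961 0.09676506]
```

View pics/w1.png

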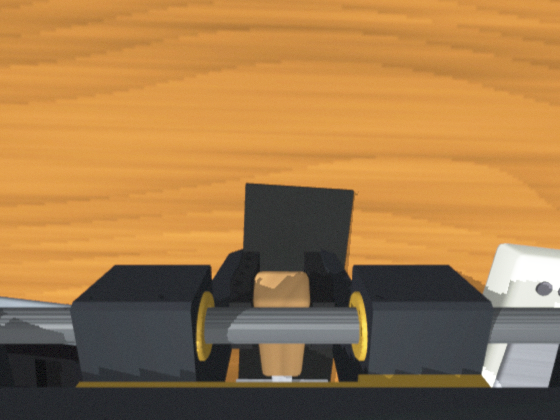

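The wrist view shows the grip held at (281,310), but the fingers hide the blade. I'll measure its level with the fixed cameras.

```bash
cat > b.py <<'E'
from h import *
def blade(n,yaw,pic=None,extra=0):
    s=sensors.get_state(); t=s['tool_pos']; C=cal(n); p,d=eyes.snapshot(n); X=cloud(C,d)
    a=np.radians(yaw); u=np.array([np.cos(a),np.sin(a)]); w=np.array([-u[1],u[0]])
    g=X-t; L=g[...,:2]@u; Wd=g[...,:2]@w; hsv=cv2.cvtColor(p,cv2.COLOR_RGB2HSV)
    m=(L>.075)&(L<.2)&(abs(Wd)<.05)&(abs(g[...,2]+.034)<.022+extra)&(hsv[...,1]<80)
    n_,l,st,_=cv2.connectedComponentsWithStats(m.astype(np.uint8)); i=1+np.argmax(st[1:,4]); k=l==i
    k&=(L>.1)
    A=np.c_[L[k]-.139,Wd[k],np.ones(k.sum())]; r=np.linalg.lstsq(A,g[...,2][k],rcond=None)[0]
    wm=[(np.percentile(Wd[k&(L>a)&(L<=a+.02)],[3,97]).sum()/2).round(4) for a in (.1,.12,.14,.16)]
    print(n,k.sum(),'pitch deg %.2f roll %.2f top z rel TCP at origin %.4f'%(np.degrees(r[0]),np.degrees(r[1]),r[2]),'L ext',np.round(np.percentile(L[k],[2,98]),4),'mid W',wm,np.round(t,4))
    if pic: cv2.imwrite(pic,p[:,:,::-1])
    return p,X
E
python3 - <<'E'
from b import *
blade('top',1.8); blade('scene',1.8)
E
```

```text
top 731 pitch deg -1.45 roll 0.34 top z rel TCP at origin -0.0370 L ext [0.1017 0.1832] mid W [np.float64(0.0023), np.float64(0.0006), np.float64(0.002), np.float64(0.0018)] [ 0.4674 -0.025   0.13  ]
scene 696 pitch deg -1.43 roll -0.25 top z rel TCP at origin -0.0370 L ext [0.1021 0.1848] mid W [np.float64(-0.0013), np.float64(-0.0013), np.float64(-0.0014), np.float64(-0.0015)] [ 0.4673 -0.0249  0.1297]
```

Call:
send_rows(rows="0.12 0 0 0.0217;0.225 0 0 0.0217;0.225 -0.12 0 0.0217;0.225 -0.24 0 0.0217;0.225 -0.36 0 0.0217;0.225 -0.48 0 0.0217;0.225 -0.58 0 0.0217;0.225 -0.618 0 0.0217;0.225 -0.618 0 0.0217;0.225 -0.618 0 0.0217", force=60)

```text
clock: 5.97
tool_pos: [0.406, -0.212, 0.1299]
eef_rot: [0.053, 0.999, 0.001, -0.001]
contact_force: [-0.7, 0.6, -1.3]
opening: 0.237
finger_force: 60.0
```

Run:
```python
from b import *
p,X=blade('scene',-6,'pics/s2.png')
p,X=blade('top',-6)
C=cal('scene'); 
p,_=eyes.snapshot('scene'); hsv=cv2.cvtColor(p,cv2.COLOR_RGB2HSV); V=hsv[...,2]
a=p[170:400,190:380,::-1]; cv2.imwrite('pics/s2.png',cv2.resize(a,None,fx=2.6,fy=2.6,interpolation=2))
```

```text
Traceback (most recent call last):
  File "b.py", line 10, in blade
    wm=[(np.percentile(Wd[k&(L>a)&(L<=a+.02)],[3,97]).sum()/2).round(4) for a in (.1,.12,.14,.16)]
         ~~~~~~~~~~~~~^^^^^^^^^^^^^^^^^^^^^^^^^^^^^^^
IndexError: index -1 is out of bounds for axis 0 with size 0
```

Call:
send_rows(rows="0.02 0 0.1 0;0.02 0 0.2 0;0.02 0 0.25 0;0.02 0 0.269 0;0.02 0 0.269 0;0.02 0 0.269 0;0.02 0 0.269 0")

```text
clock: 6.6
tool_pos: [0.4013, -0.2111, 0.0509]
eef_rot: [0.052, 0.999, 0.0, 0.001]
contact_force: [-0.6, -0.1, -0.6]
opening: 0.236
finger_force: 60.0
```

Run:
```python
from h import *
s=sensors.get_state(); print(np.round(s['tool_pos'],4),np.round(s['eef_rot'],4))
o=np.zeros((600,800,3),np.uint8)
for n in ('scene','top'):
    p,d=eyes.snapshot(n); np.savez(f'{n}2.npz',p=p,d=d)
    if n=='scene': o[:,:440]=cv2.resize(p[190:390,215:362,::-1],(440,600),interpolation=2)
    else: o[:500,445:]=cv2.resize(p[100:210,325:403,::-1],(355,500),interpolation=2)
cv2.imwrite('pics/s2.png',o)
```

```text
[ 0.4013 -0.2111  0.0509] [5.190e-02 9.987e-01 0.000e+00 7.000e-04]
```

View pics/s2.png

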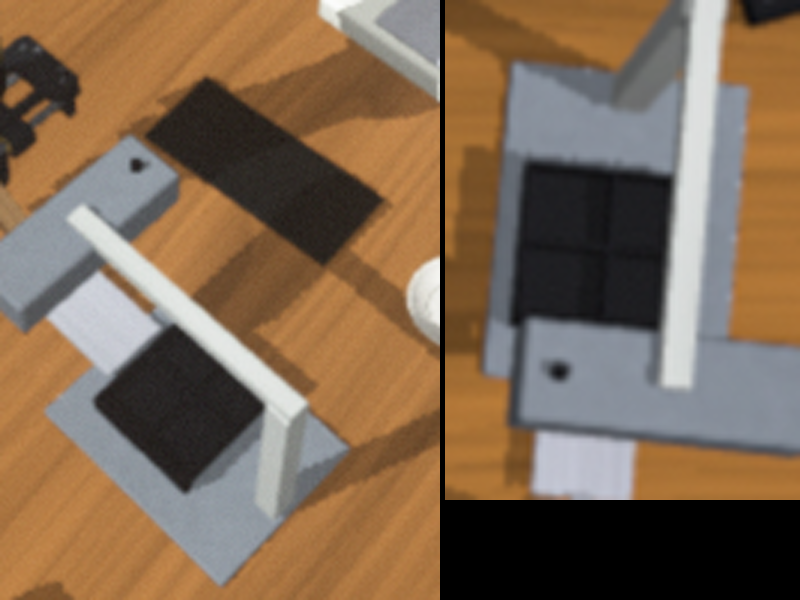

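The scene and top crops show the blade at (105,315) and (583,465), lined up in front of the tray at (185,410). Its tip is clear of the foot plate and under the head. I can only move upright, so I'll insert partway, watching the force and keeping the gripper in front of the head.

Call:
send_rows(rows="-0.01 -0.002 0.004 0;-0.04 -0.004 0.004 0;-0.07 -0.004 0.004 0;-0.1 -0.004 0.004 0;-0.13 -0.004 0.004 0;-0.16 -0.004 0.004 0;-0.19 -0.004 0.004 0;-0.22 -0.004 0.004 0;-0.235 -0.004 0.004 0;-0.235 -0.004 0.004 0")

```text
clock: 7.53
tool_pos: [0.4721, -0.2204, 0.0492]
eef_rot: [0.053, 0.999, 0.0, 0.001]
contact_force: [0.4, 0.1, -1.0]
opening: 0.235
finger_force: 60.0
```

Run:
```python
from h import *
s=sensors.get_state(); print(np.round(s['tool_pos'],4),np.round(s['contact_force'],2),np.round(s['moment'],2))
o=np.zeros((600,800,3),np.uint8); a=np.radians(-5.8); R=np.array([[np.cos(a),np.sin(a)],[-np.sin(a),np.cos(a)]])
for n in ('scene','top'):
    C=cal(n); p,d=eyes.snapshot(n); np.savez(f'{n}3.npz',p=p,d=d); X=cloud(C,d)
    L=(X[...,:2]-[.6456,-.246])@R.T; z=X[...,2]
    if n=='scene': o[:,:440]=cv2.resize(p[190:390,215:362,::-1],(440,600),interpolation=2)
    else:
        o[:500,445:]=cv2.resize(p[100:210,325:403,::-1],(355,500),interpolation=2)
    for w0 in (-.06,-.03,.0,.03,.06,.075):
        b=(abs(L[...,1]-w0)<.008)&(L[...,0]<-.07)&(L[...,0]>-.25)&(z>.11)&(z<.26); k=np.argsort(L[b][:,0]); q=np.c_[L[b][:,0],z[b]][k]
        print(n,w0,[(round(float(np.median(q[(q[:,0]>=e)&(q[:,0]<e+.01),1])),3) if ((q[:,0]>=e)&(q[:,0]<e+.01)).any() else None) for e in np.arange(-.22,-.09,.01)])
cv2.imwrite('pics/s3.png',o)
```

```text
[ 0.4721 -0.2204  0.0492] [ 0.45  0.06 -1.04] [0.03 0.08 0.08]
scene -0.06 [None, 0.156, 0.156, 0.155, 0.156, 0.156, 0.156, 0.156, 0.188, 0.191, 0.192, 0.191, 0.191]
scene -0.03 [None, 0.202, 0.191, 0.198, 0.203, 0.206, 0.191, 0.202, 0.193, 0.191, 0.192, 0.191, 0.191]
scene 0.0 [None, None, None, None, None, 0.166, 0.161, 0.217, 0.237, 0.192, 0.192, 0.197, 0.198]
scene 0.03 [None, None, None, None, None, 0.118, 0.155, 0.238, None, 0.19, 0.191, 0.192, 0.191]
scene 0.06 [None, None, 0.151, 0.157, None, 0.153, 0.154, None, None, 0.19, 0.192, 0.194, 0.192]
scene 0.075 [None, 0.155, 0.155, 0.156, 0.155, 0.155, 0.156, 0.157, None, 0.191, 0.191, 0.192, 0.19]
top -0.06 [None, None, None, None, None, None, None, None, None, None, None, None, 0.191]
top -0.03 [None, None, None, None, None, None, None, None, None, None, 0.191, 0.192, 0.191]
top 0.0 [None, None, None, None, None, None, None, None, None, None, 0.191, 0.194, 0.198]
top 0.03 [0.212, 0.207, 0.155, 0.136, 0.136, 0.138, 0.153, 0.136, 0.172, 0.191, 0.191, 0.191, 0.192]
top 0.06 [None, 0.131, 0.155, None, None, 0.154, 0.154, None, 0.178, 0.19, 0.191, 0.194, 0.192]
top 0.075 [None, 0.156, 0.155, 0.155, 0.156, 0.155, 0.156, 0.156, 0.175, 0.189, 0.189, 0.191, 0.191]
```

View pics/s3.png

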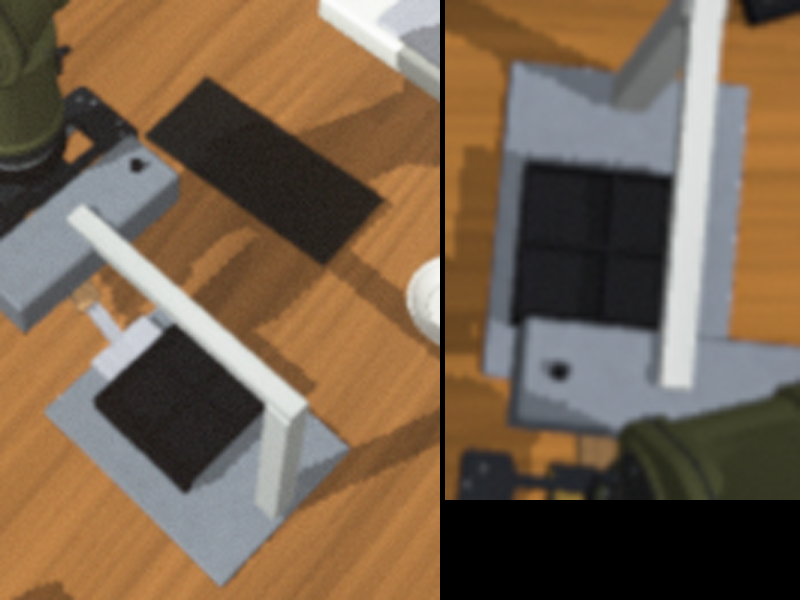

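The blade is under the tray and the tray hasn't moved. The scene crop shows the blade's rear at (120,345) and the tray at (185,410). Next: the remaining gap between the gripper body and the head.

Run:
```python
from h import *
a=np.radians(-5.8); R=np.array([[np.cos(a),np.sin(a)],[-np.sin(a),np.cos(a)]])
for n in ('scene','top'):
    C=cal(n); z_=np.load(f'{n}3.npz'); p,d=z_['p'],z_['d']; X=cloud(C,d); L=(X[...,:2]-[.6456,-.246])@R.T; z=X[...,2]
    V=cv2.cvtColor(p,cv2.COLOR_RGB2HSV)[...,2]
    b=(L[...,1]>.04)&(L[...,1]<.085)&(abs(z-.155)<.012)&(L[...,0]>-.23)&(L[...,0]<-.1)&(V<70)
    h=(L[...,1]>.04)&(L[...,1]<.078)&(abs(z-.191)<.006)&(L[...,0]>-.2)&(L[...,0]<-.05)
    f=(L[...,1]>.0)&(L[...,1]<.078)&(z>.155)&(z<.183)&(L[...,0]>-.145)&(L[...,0]<-.115)&(V>70)
    print(n,'body',b.sum(),np.round(np.percentile(L[b][:,0],[1,5,95,99]),4),'headtop',np.round(np.percentile(L[h][:,0],[.5,2,98]),4),'face',f.sum(),np.round(np.nanpercentile(L[f][:,0],[10,50,90]),4) if f.any() else '')
    P=np.array([.4721,-.2204]); print((R@(P-[.6456,-.246])).round(4))
    # tray rim points, z .03-.038, dark
    t=(abs(z-.033)<.004)&(V<60)&(abs(L[...,0])<.08)&(abs(L[...,1])<.08); q=L[t]; print('tray rim',t.sum(),np.round(np.percentile(q,[1,99],axis=0),4).tolist())
```

```text
scene body 183 [-0.2049 -0.2002 -0.1498 -0.1464] headtop [-0.128  -0.1267 -0.0745] face 0 
[-0.1752  0.0079]
tray rim 231 [[-0.0474, -0.0484], [0.0513, 0.041]]
top body 190 [-0.2073 -0.2023 -0.1512 -0.1463] headtop [-0.1306 -0.1299 -0.0767] face 28 [-0.1308 -0.1305 -0.1303]
[-0.1752  0.0079]
tray rim 128 [[-0.0471, -0.0205], [0.0485, 0.0643]]
```

Call:
send_rows(rows="-0.007 0 0 0;-0.014 0 0 0;-0.018 0 0 0;-0.018 0 0 0;-0.018 0 0 0")

```text
clock: 8.05
tool_pos: [0.476, -0.2207, 0.0488]
eef_rot: [0.052, 0.999, 0.0, -0.0]
contact_force: [0.8, -1.0, -0.5]
opening: 0.233
finger_force: 60.0
```

Call:
send_rows(rows="-0.003 0 0 0;-0.007 0 0 0;-0.007 0 0 0;-0.007 0 0 0")

```text
clock: 8.38
tool_pos: [0.4781, -0.2209, 0.0488]
eef_rot: [0.052, 0.999, 0.0, 0.0]
contact_force: [0.4, -0.3, -1.1]
opening: 0.236
finger_force: 60.0
```

Call:
send_rows(rows="0 0 -0.005 0;0 0 -0.01 0;0 0 -0.014 0;0 0 -0.018 0;0 0 -0.022 0;0 0 -0.026 0;0 0 -0.03 0;0 0 -0.034 0;0 0 -0.034 0;0 0 -0.034 0")

```text
clock: 9.22
tool_pos: [0.4779, -0.2209, 0.059]
eef_rot: [0.052, 0.999, 0.0, -0.0]
contact_force: [-0.1, -0.9, -2.3]
opening: 0.239
finger_force: 60.0
```

```bash
cat > t.py <<'E'
from h import *
import sys
a=np.radians(-5.8); R=np.array([[np.cos(a),np.sin(a)],[-np.sin(a),np.cos(a)]])
def tray(dz,o=(.6456,-.246),R=R,lim=.09,win=.006,names=('scene','top')):
    s=sensors.get_state(); print(np.round(s['tool_pos'],4),np.round(s['contact_force'],2),s['clock'])
    for n in names:
        C=cal(n); p,d=eyes.snapshot(n); X=cloud(C,d); L=(X[...,:2]-o)@R.T; z=X[...,2]; V=cv2.cvtColor(p,cv2.COLOR_RGB2HSV)[...,2]
        t=(abs(z-.033-dz)<win)&(V<60)&(abs(L[...,0])<lim)&(abs(L[...,1])<lim); q=L[t]; A=np.c_[q,np.ones(len(q))]; r=np.linalg.lstsq(A,z[t],rcond=None)[0]
        r2=cv2.minAreaRect((X[t][:,:2]*1000).astype(np.float32))
        t2=(V<60)&(abs(L[...,0]+.0)<lim)&(abs(L[...,1])<lim)&(z<.05+dz)&(z>.012+dz-.003); q2=L[t2]; A=np.c_[q2,np.ones(len(q2))]; r3=np.linalg.lstsq(A,z[t2],rcond=None)[0]
        print(n,t.sum(),'ext',np.round(np.percentile(q,[1,99],axis=0),4).tolist(),'rim z',np.median(z[t]).round(4),'rim tilt',np.degrees(r[:2]).round(2),'all tilt',np.degrees(r3[:2]).round(2),'rect',r2)
        np.savez(f'{n}_t.npz',p=p,d=d)
E
python3 -c "
from t import *
tray(.005,win=.009)"
```

```text
[ 0.4779 -0.2209  0.059 ] [-0.07 -0.88 -2.31] 9.2167
scene 308 ext [[-0.0475, -0.0483], [0.0514, 0.04]] rim z 0.0338 rim tilt [-0.84 -0.96] all tilt [-1.47 -2.2 ] rect ((647.2899780273438, -250.05197143554688), (89.48351287841797, 99.91120147705078), 84.71612548828125)
top 172 ext [[-0.049, -0.0198], [0.0481, 0.0645]] rim z 0.0339 rim tilt [-1.67  1.83] all tilt [-1.7   2.83] rect ((647.0078125, -224.98446655273438), (86.9613265991211, 98.22149658203125), 84.47319793701172)
```

```bash
cat > dz.py <<'E'
from t import *
def dzmap(ref,new,o=(.6456,-.246)):
    for n in ('scene','top'):
        C=cal(n); A=np.load(f'{n}{ref}.npz'); B=np.load(f'{n}{new}.npz'); X=cloud(C,A['d']); Y=cloud(C,B['d']); L=(X[...,:2]-o)@R.T
        V=cv2.cvtColor(A['p'],cv2.COLOR_RGB2HSV)[...,2]; m=(V<60)&(abs(L[...,0])<.05)&(abs(L[...,1]-.008)<.055)&(X[...,2]>.012)&(X[...,2]<.045)
        D=Y[...,2]-X[...,2]; m&=abs(D)<.03
        print(n,[(round(e,3),round(float(np.nanmedian(D[m&(abs(L[...,0]-e)<.01)])*1000),1)) for e in np.arange(-.04,.05,.02)])
E
python3 -c "
from dz import *
dzmap('3','_t')"
```

```text
scene [(np.float64(-0.04), 3.4), (np.float64(-0.02), 3.6), (np.float64(0.0), 1.8), (np.float64(0.02), 1.2), (np.float64(0.04), 1.0)]
top [(np.float64(-0.04), 4.3), (np.float64(-0.02), 3.2), (np.float64(0.0), 2.7), (np.float64(0.02), 2.0), (np.float64(0.04), 1.5)]
```

Call:
send_rows(rows="0 0 -0.004 0;0 0 -0.008 0;0 0 -0.012 0;0 0 -0.014 0;0 0 -0.014 0;0 0 -0.014 0")

```text
clock: 9.82
tool_pos: [0.4781, -0.2209, 0.0633]
eef_rot: [0.052, 0.999, 0.0, 0.0]
contact_force: [0.6, -0.4, -2.0]
opening: 0.235
finger_force: 60.0
```

```bash
python3 -c "
from dz import *
tray(.008,win=.009); dzmap('3','_t')"
```

```text
[ 0.4781 -0.2209  0.0633] [ 0.56 -0.42 -2.  ] 9.8167
scene 342 ext [[-0.0471, -0.0485], [0.0515, 0.0395]] rim z 0.0375 rim tilt [-0.88 -0.74] all tilt [-1.47 -2.34] rect ((647.3938598632812, -250.0360565185547), (90.34253692626953, 99.19532775878906), 84.21946716308594)
top 197 ext [[-0.0499, -0.0198], [0.0483, 0.0644]] rim z 0.0378 rim tilt [-2.09  1.21] all tilt [-2.18  2.33] rect ((647.1788330078125, -224.34683227539062), (86.22549438476562, 98.68672943115234), 85.17679595947266)
scene [(np.float64(-0.04), 7.5), (np.float64(-0.02), 7.9), (np.float64(0.0), 5.5), (np.float64(0.02), 5.1), (np.float64(0.04), 4.8)]
top [(np.float64(-0.04), 8.9), (np.float64(-0.02), 7.8), (np.float64(0.0), 6.7), (np.float64(0.02), 5.6), (np.float64(0.04), 4.7)]
```

Call:
send_rows(rows="0.006 0 0 0;0.018 0 0 0;0.032 0 0 0;0.046 0 0 0;0.06 0 0 0;0.073 0 0 0;0.081 0 0 0;0.083 0 0 0;0.083 0 0 0")

```text
clock: 10.67
tool_pos: [0.4531, -0.2183, 0.0632]
eef_rot: [0.052, 0.999, 0.0, -0.0]
contact_force: [0.4, 0.1, -2.3]
opening: 0.235
finger_force: 60.0
```

Call:
send_rows(rows="0 0 0.006 0;0 0 0.012 0;0 0 0.018 0;0 0 0.024 0;0 0 0.03 0;0 0 0.036 0;0 0 0.042 0;0 0 0.047 0;0 0 0.047 0;0 0 0.047 0")

```text
clock: 11.5
tool_pos: [0.4534, -0.2183, 0.049]
eef_rot: [0.052, 0.999, 0.0, 0.0]
contact_force: [0.9, -0.2, -1.3]
opening: 0.234
finger_force: 60.0
```

```bash
python3 -c "
from dz import *
tray(0)"
```

```text
[ 0.4534 -0.2183  0.049 ] [ 0.86 -0.15 -1.32] 11.5
scene 306 ext [[-0.0721, -0.0483], [0.0269, 0.0415]] rim z 0.0317 rim tilt [ 0.52 -0.99] all tilt [ 1.4  -2.29] rect ((623.0675659179688, -246.2119903564453), (92.09256744384766, 99.64688873291016), 84.00267791748047)
top 149 ext [[-0.071, -0.0245], [0.0235, 0.0648]] rim z 0.0313 rim tilt [-0.62  1.09] all tilt [-0.89  2.53] rect ((622.9524536132812, -223.67630004882812), (90.7839584350586, 97.1786117553711), 85.50758361816406)
```

Call:
send_rows(rows="0 0 -0.005 0;-0.008 0 -0.005 0;-0.02 0 -0.005 0;-0.034 0 -0.005 0;-0.048 0 -0.005 0;-0.062 0 -0.005 0;-0.074 0 -0.005 0;-0.082 0 -0.005 0;-0.083 0 -0.005 0;-0.083 0 -0.005 0")

```text
clock: 12.43
tool_pos: [0.4781, -0.2209, 0.0505]
eef_rot: [0.052, 0.999, 0.0, -0.0]
contact_force: [-0.1, 0.9, -2.9]
opening: 0.235
finger_force: 60.0
```

```bash
python3 -c "
from dz import *
tray(0)
import shutil
for n in('scene','top'): shutil.copy(n+'_t.npz',n+'4.npz')"
```

```text
[ 0.4781 -0.2209  0.0505] [-0.13  0.9  -2.92] 12.4333
scene 301 ext [[-0.0691, -0.0482], [0.0299, 0.0415]] rim z 0.0316 rim tilt [ 0.44 -0.52] all tilt [ 1.   -2.03] rect ((625.41015625, -246.68099975585938), (92.26343536376953, 100.32105255126953), 83.90293884277344)
top 144 ext [[-0.0681, -0.0233], [0.0265, 0.0646]] rim z 0.032 rim tilt [-0.29  0.93] all tilt [-0.41  2.4 ] rect ((625.5270385742188, -223.89035034179688), (89.42740631103516, 98.22747802734375), 84.20719909667969)
```

Call:
send_rows(rows="0 0 -0.006 0;0 0 -0.012 0;0 0 -0.018 0;0 0 -0.024 0;0 0 -0.032 0;0 0 -0.04 0;0 0 -0.05 0;0 0 -0.06 0;0 0 -0.065 0;0 0 -0.065 0")

```text
clock: 13.37
tool_pos: [0.4783, -0.221, 0.0705]
eef_rot: [0.052, 0.999, -0.0, 0.0]
contact_force: [-0.2, -0.3, -3.2]
opening: 0.235
finger_force: 60.0
```

```bash
python3 -c "
from dz import *
tray(.014,win=.009); dzmap('4','_t',(.6456-.0195,-.246+.002))"
```

```text
[ 0.4783 -0.221   0.0705] [-0.17 -0.34 -3.17] 13.3667
scene 441 ext [[-0.0683, -0.0482], [0.0302, 0.0378]] rim z 0.0447 rim tilt [ 0.37 -1.6 ] all tilt [-1.47 -2.2 ] rect ((625.8118896484375, -247.71292114257812), (89.79483032226562, 100.39115142822266), 84.8219985961914)
top 194 ext [[-0.0545, -0.02], [0.0272, 0.0645]] rim z 0.0455 rim tilt [-1.56  1.68] all tilt [-2.13  2.47] rect ((633.545654296875, -222.7996368408203), (85.4634017944336, 84.8484115600586), 85.0566635131836)
scene [(np.float64(-0.04), 16.3), (np.float64(-0.02), 16.5), (np.float64(0.0), 13.8), (np.float64(0.02), 13.9), (np.float64(0.04), 10.3)]
top [(np.float64(-0.04), 8.1), (np.float64(-0.02), 15.4), (np.float64(0.0), 14.9), (np.float64(0.02), 14.2), (np.float64(0.04), 12.5)]
```

Call:
send_rows(rows="0.006 0 -0.003 0;0.018 0 -0.008 0;0.034 0 -0.016 0;0.05 0 -0.025 0;0.066 0 -0.034 0;0.082 0 -0.042 0;0.094 0 -0.048 0;0.1 0 -0.05 0;0.1 0 -0.05 0")

```text
clock: 14.22
tool_pos: [0.4477, -0.2178, 0.0853]
eef_rot: [0.052, 0.999, -0.0, -0.0]
contact_force: [-0.9, -0.2, -2.5]
opening: 0.233
finger_force: 60.0
```

Call:
send_rows(rows="0 0.012 0 0;0 0.04 0 0;0 0.09 0 0;0 0.155 0 0;0 0.23 0 0;0 0.305 0 0;0 0.375 0 0;0 0.435 0 0;0 0.48 0 0;0 0.5 0 0")

```text
clock: 15.05
tool_pos: [0.4646, -0.0647, 0.0851]
eef_rot: [0.05, 0.999, 0.001, 0.0]
contact_force: [-0.1, 0.3, -2.7]
opening: 0.233
finger_force: 60.0
```

Run:
```python
from b import *
s=sensors.get_state(); print(np.round(s['tool_pos'],4),np.round(s['eef_rot'],4),np.round(s['contact_force'],2))
o=np.zeros((600,800,3),np.uint8)
for n in ('scene','top'):
    p,d=eyes.snapshot(n)
    if n=='scene': o[:,:440]=cv2.resize(p[170:370,215:362,::-1],(440,600),interpolation=2)
    else: o[:500,445:]=cv2.resize(p[100:210,250:328,::-1],(355,500),interpolation=2)
cv2.imwrite('pics/s4.png',o)
```

```text
[ 0.4646 -0.0647  0.0851] [4.990e-02 9.988e-01 1.200e-03 5.000e-04] [-0.07  0.35 -2.68]
```

View pics/s4.png

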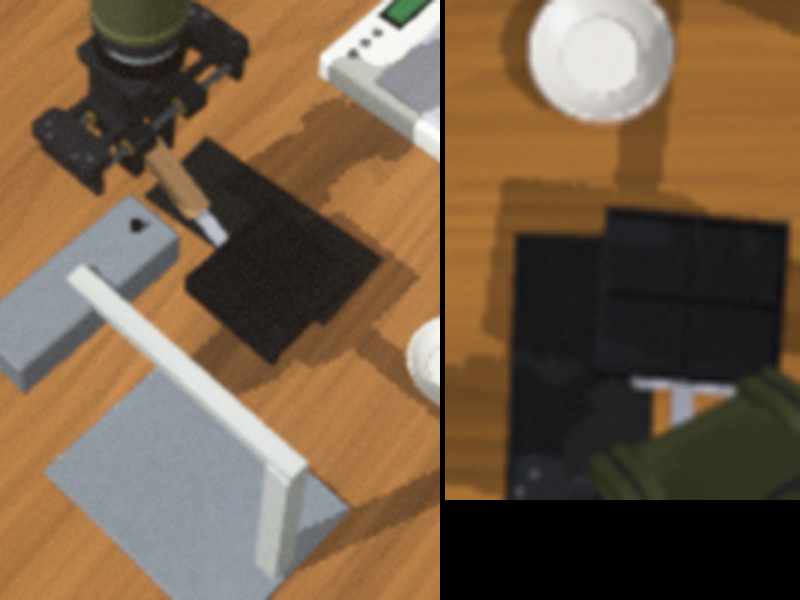

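The tray rides squarely on the blade, at scene crop (285,270) and top crop (695,290), clear of the lamp. On to the scale.

Call:
send_rows(rows="0 0.01 -0.01 0;0 0.03 -0.03 0;0 0.065 -0.06 0;0 0.11 -0.1 0;0 0.16 -0.14 0;0 0.21 -0.175 0;0 0.26 -0.2 0;0 0.3 -0.215 0;0 0.325 -0.217 0;0 0.333 -0.217 0")

```text
clock: 15.98
tool_pos: [0.4747, 0.0324, 0.1507]
eef_rot: [0.051, 0.999, 0.001, 0.001]
contact_force: [-0.8, 0.3, -3.7]
opening: 0.236
finger_force: 60.0
```

Call:
send_rows(rows="0 0.02 0 0;0 0.06 0 0;0 0.125 0 0;0 0.205 0 0;0 0.3 0 0;0 0.4 0 0;0 0.495 0 0;0 0.575 0 0;0 0.635 0 0;0 0.67 0 0")

```text
clock: 16.82
tool_pos: [0.4951, 0.2332, 0.1496]
eef_rot: [0.051, 0.999, 0.001, -0.0]
contact_force: [0.2, 0.1, -2.6]
opening: 0.233
finger_force: 60.0
```

Call:
send_rows(rows="0 0 0 0;0 0 0 0;0 0 0 0;0 0 0 0")

```text
clock: 17.15
tool_pos: [0.4954, 0.2282, 0.15]
eef_rot: [0.054, 0.999, -0.001, -0.0]
contact_force: [0.6, 1.1, -2.3]
opening: 0.236
finger_force: 60.0
```

```bash
cat > f.py <<'E'
from h import *
def tr(zt,lo,hi,o=(.633,.229),yaw=-5.2):
    s=sensors.get_state(); print(np.round(s['tool_pos'],4),np.round(s['eef_rot'],4),np.round(s['contact_force'],2),s['clock'])
    a=np.radians(yaw); R=np.array([[np.cos(a),np.sin(a)],[-np.sin(a),np.cos(a)]])
    for n in ('scene','top'):
        C=cal(n); p,d=eyes.snapshot(n); X=cloud(C,d); V=cv2.cvtColor(p,cv2.COLOR_RGB2HSV)[...,2]; L=(X[...,:2]-o)@R.T
        np.savez(f'{n}_f.npz',p=p,d=d)
        m=(V<65)&(X[...,2]>lo)&(X[...,2]<hi)&(abs(L[...,0])<.1)&(abs(L[...,1])<.1); k,l,st,_=cv2.connectedComponentsWithStats(m.astype(np.uint8)); i=1+np.argmax(st[1:,4])
        c=max(cv2.findContours((l==i).astype(np.uint8),0,1)[0],key=len)[:,0]; q=np.array([onz(C,u,v,zt) for u,v in c]); ql=(q[:,:2]-o)@R.T
        r=cv2.minAreaRect((ql*1000).astype(np.float32)); M=l==i; A=np.c_[L[M],np.ones(M.sum())]; w=np.linalg.lstsq(A,X[...,2][M],rcond=None)[0]
        e=(abs(X[...,2]-zt)<.005)&M; r2=cv2.minAreaRect((L[e]*1000).astype(np.float32)); 
        print(n,'ray centre/size/ang',np.round(r[0],1),np.round(r[1],1),round(r[2],1),'| rim pts',e.sum(),np.round(r2[0],1),np.round(r2[1],1),round(r2[2],1),'pct',np.round(np.percentile(L[e],[1,99],axis=0)*1000,1).tolist(),'tilt',np.degrees(w[:2]).round(1),'rim z',np.percentile(X[...,2][M],[90,97]).round(4))
E
python3 -c "
from f import *
tr(.128,.1,.145)"
```

```text
[0.4954 0.2282 0.15  ] [ 5.380e-02  9.986e-01 -1.000e-03 -3.000e-04] [ 0.65  1.15 -2.29] 17.15
scene ray centre/size/ang [ 15.6 -22.6] [124.1 104.8] 88.4 | rim pts 288 [ 14.1 -16. ] [116.4  99.2] 89.2 pct [[-35.2, -72.9], [63.5, 39.5]] tilt [-1.2 -0.2] rim z [0.1262 0.129 ]
top ray centre/size/ang [  9.3 -14.4] [109.  100.1] 89.5 | rim pts 290 [ 10.6 -14.3] [109.2  99.9] 89.9 pct [[-39.2, -68.7], [60.1, 39.9]] tilt [-3.2 -0.4] rim z [0.1264 0.13  ]
```

Call:
send_rows(rows="0.008 0.01 0 -0.001;0.02 0.028 0 -0.001;0.032 0.042 0 -0.001;0.038 0.05 0 -0.001;0.038 0.05 0 -0.001;0.038 0.05 0 -0.001")

```text
clock: 17.75
tool_pos: [0.4854, 0.2472, 0.1502]
eef_rot: [0.049, 0.999, 0.0, -0.0]
contact_force: [0.5, -0.2, -2.0]
opening: 0.235
finger_force: 60.0
```

```bash
python3 -c "
from f import *
a=np.radians(-5.2); R=np.array([[np.cos(a),np.sin(a)],[-np.sin(a),np.cos(a)]])
for n in ('scene','top'):
    z=np.load(n+'0.npz'); C=cal(n); X=cloud(C,z['d']); L=(X[...,:2]-[.633,.229])@R.T; hs=cv2.cvtColor(z['p'],cv2.COLOR_RGB2HSV)
    m=(abs(X[...,2]-.05)<.008)&(abs(L[...,0])<.085)&(abs(L[...,1])<.09)&(hs[...,2]>100)
    m2=m&(X[...,2]>.0455); q=L[m2]; r=cv2.minAreaRect((q*1000).astype(np.float32)); print(n,r,np.percentile(q*1000,[.5,99.5],axis=0).round(1).tolist(), np.median(X[...,2][(abs(L)<.04).all(-1)]))
    h=cv2.medianBlur((m&(hs[...,1]>22)).astype(np.uint8),3); k,l,st,_=cv2.connectedComponentsWithStats(h); i=1+np.argmax(st[1:,4]); q=L[l==i]; q=q[np.isfinite(q).all(1)]; print(' colour',cv2.minAreaRect((q*1000).astype(np.float32)), len(q))
tr(.128,.1,.145)"
```

```text
scene ((2.8331375122070312, -4.324607849121094), (153.6338653564453, 140.9224090576172), 89.82667541503906) [[-66.3, -78.9], [72.4, 71.1]] 0.04943533277237111Traceback (most recent call last):
  File "<string>", line 8, in <module>
    h=cv2.medianBlur((m&(hs[...,1]>22)).astype(np.uint8),3); k,l,st,_=cv2.connectedComponentsWithStats(h); i=1+np.argmax(st[1:,4]); q=L[l==i]; q=q[np.isfinite(q).all(1)]; print(' colour',cv2.minAreaRect((q*1000).astype(np.float32)), len(q))
                                                                                                               ~~~~~~~~~^^^^^^^^^^
    return _wrapfunc(a, 'argmax', axis=axis, out=out, **kwds)
    return bound(*args, **kwds)
ValueError: attempt to get argmax of an empty sequence
```

```bash
python3 -c "
from f import *
a=np.radians(-5.2); R=np.array([[np.cos(a),np.sin(a)],[-np.sin(a),np.cos(a)]])
for n in ('scene','top'):
    z=np.load(n+'0.npz'); C=cal(n); X=cloud(C,z['d']); L=(X[...,:2]-[.633,.229])@R.T
    m=(abs(X[...,2]-.051)<.0055)&(abs(L[...,0])<.085)&(abs(L[...,1])<.09)
    q=L[m]; r=cv2.minAreaRect((q*1000).astype(np.float32)); print(n,np.round(r[0],1),np.round(r[1],1),r[2],np.percentile(q*1000,[1,99],axis=0).round(1).tolist())
tr(.128,.1,.145)"
```

```text
scene [ 2.8 -4.3] [153.6 140.9] 89.82667541503906 [[-65.3, -78.2], [71.6, 70.1]]
top [ 0.7 -1.2] [140.3 150.5] 0.11067833006381989 [[-68.0, -74.7], [69.1, 71.9]]
[0.4854 0.2472 0.1502] [ 0.0488  0.9988  0.     -0.    ] [ 0.46 -0.18 -2.03] 17.75
scene ray centre/size/ang [ 4.1 -2.9] [125.7 105.3] 89.7 | rim pts 302 [2.1 2.6] [ 99.5 118.4] 0.1 pct [[-47.1, -54.2], [51.7, 59.6]] tilt [-1.2 -0.4] rim z [0.1267 0.1294]
top ray centre/size/ang [-2.3  4.3] [109.6  99.7] 90.0 | rim pts 289 [-1.1  4.6] [ 98.6 109.9] 0.0 pct [[-50.3, -50.2], [47.7, 59.2]] tilt [-3.4  0.2] rim z [0.1269 0.1302]
```

Call:
send_rows(rows="-0.004 -0.01 0.01 0;-0.004 -0.02 0.03 0;-0.004 -0.02 0.055 0;-0.004 -0.02 0.08 0;-0.004 -0.02 0.1 0;-0.004 -0.02 0.115 0;-0.004 -0.02 0.123 0;-0.004 -0.02 0.127 0;-0.004 -0.02 0.127 0;-0.004 -0.02 0.127 0")

```text
clock: 18.68
tool_pos: [0.4864, 0.2408, 0.1123]
eef_rot: [0.049, 0.999, 0.0, 0.0]
contact_force: [0.4, 0.4, -2.3]
opening: 0.232
finger_force: 60.0
```

```bash
python3 -c "
from f import *
tr(.09,.06,.105)"
```

```text
[0.4864 0.2408 0.1123] [4.920e-02 9.988e-01 2.000e-04 2.000e-04] [ 0.38  0.44 -2.34] 18.6833
scene ray centre/size/ang [ 5.7 -8.8] [123.8 105.7] 89.4 | rim pts 288 [ 4.2 -2.6] [ 98.9 117.5] 0.4 pct [[-45.2, -60.5], [52.9, 52.8]] tilt [-1.5 -0.1] rim z [0.0889 0.0914]
top ray centre/size/ang [-0.9 -1.7] [ 98.7 109.1] 0.1 | rim pts 255 [-0.2 -1.7] [ 98.  108.5] 0.3 pct [[-48.8, -55.7], [48.6, 52.3]] tilt [-3.2 -0. ] rim z [0.0887 0.0924]
```

Call:
send_rows(rows="0 0 0.008 0;0 0 0.015 0;0 0 0.021 0;0 0 0.027 0;0 0 0.033 0;0 0 0.039 0;0 0 0.044 0;0 0 0.049 0;0 0 0.054 0;0 0 0.054 0")

```text
clock: 19.62
tool_pos: [0.4862, 0.2407, 0.0957]
eef_rot: [0.049, 0.999, 0.0, -0.0]
contact_force: [-0.0, -0.2, -1.4]
opening: 0.238
finger_force: 60.0
```

```bash
python3 -c "
from f import *
from b import blade
tr(.078,.05,.09)"
```

```text
[0.4862 0.2407 0.0957] [ 4.920e-02  9.988e-01  0.000e+00 -1.000e-04] [-0.02 -0.15 -1.44] 19.6167
scene ray centre/size/ang [  6.7 -10. ] [105.2 122.9] 0.2 | rim pts 258 [ 3.  -3.8] [100.7 113.2] 0.0 pct [[-45.7, -60.1], [53.0, 52.4]] tilt [ 1.  -0.6] rim z [0.0761 0.0783]
top ray centre/size/ang [-0.9 -2.1] [108.6  99. ] 90.0 | rim pts 232 [-0.1 -1.7] [ 98.5 108.6] 0.0 pct [[-49.3, -56.0], [48.4, 52.4]] tilt [-0.9 -0.4] rim z [0.0757 0.0788]
```

Call:
send_rows(rows="0 0 0.003 0;0 0 0.006 0;0 0 0.008 0;0 0 0.008 0;0 0 0.008 0")

```text
clock: 20.13
tool_pos: [0.4864, 0.2407, 0.0935]
eef_rot: [0.049, 0.999, 0.0, 0.0]
contact_force: [-0.7, 0.6, -1.6]
opening: 0.235
finger_force: 60.0
```

Call:
send_rows(rows="0.004 0 0 0;0.01 0 0 0;0.017 0 0 0;0.025 0 0 0;0.033 0 0 0;0.033 0 0 0")

```text
clock: 20.63
tool_pos: [0.4756, 0.2418, 0.0935]
eef_rot: [0.049, 0.999, -0.0, -0.0]
contact_force: [-0.3, 0.3, -0.8]
opening: 0.232
finger_force: 60.0
```

```bash
python3 -c "
from f import *
tr(.078,.05,.09)"
```

```text
[0.4756 0.2418 0.0935] [ 4.890e-02  9.988e-01 -1.000e-04 -3.000e-04] [-0.31  0.31 -0.8 ] 20.6333
scene ray centre/size/ang [ 7.6 -9.7] [122.9 103. ] 89.6 | rim pts 237 [ 4.2 -3.6] [ 98.8 114.9] 0.5 pct [[-44.7, -60.5], [53.3, 52.3]] tilt [ 1.1 -0.7] rim z [0.0756 0.0781]
top ray centre/size/ang [-0.5 -2. ] [108.6  98.5] 89.8 | rim pts 227 [ 0.2 -1.4] [109.1  98.6] 89.5 pct [[-48.9, -55.7], [48.8, 52.3]] tilt [-0.7 -0.4] rim z [0.0755 0.0784]
```

Call:
send_rows(rows="0.008 0 0 0;0.025 0 0 0;0.055 0 0 0;0.09 0 0 0;0.13 0 0 0;0.175 0 0 0;0.22 0 0 0;0.265 0 0 0;0.305 0 0 0;0.333 0 0 0")

```text
clock: 21.57
tool_pos: [0.3748, 0.2516, 0.0937]
eef_rot: [0.048, 0.999, -0.0, -0.001]
contact_force: [-0.0, -1.4, -0.5]
opening: 0.235
finger_force: 60.0
```

Call:
send_rows(rows="0.01 0 0 0;0.01 0 -0.03 0;0.01 0 -0.1 0;0.01 0 -0.15 0;0.01 0 -0.2 0;0.01 0 -0.2 0;0.01 0 -0.2 0")

```text
clock: 22.15
tool_pos: [0.3746, 0.252, 0.1539]
eef_rot: [0.05, 0.999, 0.001, 0.001]
contact_force: [-0.8, -0.9, -1.4]
opening: 0.232
finger_force: 60.0
```

```bash
python3 -c "
from f import *
tr(.078,.05,.09)
from b import blade
for n in('top','scene'):
    try: blade(n,-5.6,extra=.006)
    except Exception as e: print(n,'x')
p=np.load('scene_f.npz')['p']; q=np.load('top_f.npz')['p']
o=np.zeros((600,800,3),np.uint8); o[:420,:400]=cv2.resize(p[120:270,260:403,::-1],(400,420)); o[:500,405:]=cv2.resize(q[100:240,150:260,::-1],(393,500))[:, :395] if 0 else cv2.resize(q[100:240,150:260,::-1],(395,500)); cv2.imwrite('pics/s5.png',o)
"
```

```text
[0.3746 0.252  0.1539] [4.960e-02 9.988e-01 7.000e-04 8.000e-04] [-0.81 -0.9  -1.36] 22.15
scene ray centre/size/ang [ 6.9 -9.8] [122.5 104.6] 89.8 | rim pts 247 [ 4.  -4.4] [115.4  99.8] 89.7 pct [[-45.3, -60.4], [53.5, 52.6]] tilt [ 1.2 -0.7] rim z [0.076  0.0784]
top ray centre/size/ang [-0.9 -1.9] [108.7 100. ] 89.9 | rim pts 225 [ 0.4 -1.8] [ 98.1 109.1] 0.0 pct [[-48.6, -56.2], [49.2, 52.5]] tilt [-0.7 -0.2] rim z [0.0753 0.0779]
top 817 pitch deg -1.54 roll -0.07 top z rel TCP at origin -0.0364 L ext [0.1015 0.1837] mid W [np.float64(0.0003), np.float64(0.0007), np.float64(0.0006), np.float64(0.0005)] [0.3738 0.2515 0.1529]
scene 496 pitch deg -1.47 roll -0.19 top z rel TCP at origin -0.0369 L ext [0.1024 0.1856] mid W [np.float64(-0.0005), np.float64(-0.0017), np.float64(-0.0013), np.float64(-0.0017)] [0.3737 0.2514 0.1527]
```

View pics/s5.png

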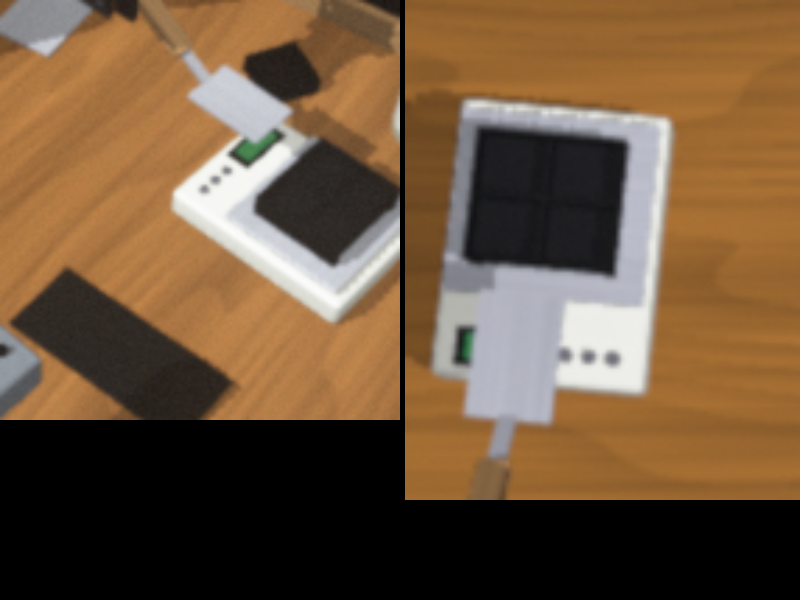

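The tray stands square in the middle of the pan, at scene crop (325,200) and top crop (548,200), and the blade is out. Now the empty mat.

```bash
python3 -c "
from f import *
for n in ('scene','top'):
    z=np.load(n+'_f.npz'); C=cal(n); X=cloud(C,z['d']); V=cv2.cvtColor(z['p'],cv2.COLOR_RGB2HSV)[...,2]; S=cv2.cvtColor(z['p'],cv2.COLOR_RGB2HSV)[...,1]
    m=(V<55)&(abs(X[...,2])<.03)&(X[...,0]>.42)&(X[...,0]<.69)&(abs(X[...,1])<.1); k,l,st,_=cv2.connectedComponentsWithStats(m.astype(np.uint8)); i=1+np.argmax(st[1:,4])
    c=max(cv2.findContours((l==i).astype(np.uint8),0,1)[0],key=len)[:,0]; q=np.array([onz(C,u,v,.004) for u,v in c]); print(n,cv2.minAreaRect((q[:,:2]*1000).astype(np.float32)),np.nanmedian(X[...,2][l==i]))
"
```

```text
scene ((559.1620483398438, -15.224021911621094), (85.69603729248047, 204.1749267578125), 88.25287628173828) 0.0033062391312637107
top ((556.7730102539062, -12.922931671142578), (86.87732696533203, 205.5388641357422), 87.8872299194336) 0.003477224718008265
```

Call:
send_rows(rows="0 -0.08 0 -0.0105;-0.04 -0.18 0 -0.0105;-0.1 -0.29 0 -0.0105;-0.16 -0.4 0 -0.0105;-0.22 -0.51 0 -0.0105;-0.28 -0.62 0 -0.0105;-0.34 -0.73 0 -0.0105;-0.38 -0.81 0 -0.0105;-0.402 -0.839 0 -0.0105;-0.402 -0.839 0 -0.0105")

```text
clock: 23.18
tool_pos: [0.4699, -0.0134, 0.1527]
eef_rot: [0.019, 1.0, -0.0, -0.0]
contact_force: [0.1, 0.5, -1.4]
opening: 0.236
finger_force: 60.0
```

Call:
send_rows(rows="0 0 0.05 0;0 0 0.13 0;0 0 0.2 0;0 0 0.26 0;0 0 0.28 0;0 0 0.28 0;0 0 0.28 0")

```text
clock: 23.77
tool_pos: [0.4689, -0.009, 0.0696]
eef_rot: [0.015, 1.0, 0.0, -0.0]
contact_force: [-0.1, -0.0, -0.9]
opening: 0.237
finger_force: 60.0
```

```bash
python3 -c "
from b import *
blade('top',-1.9); blade('scene',-1.9); print(sensors.get_state()['eef_rot'])"
```

```text
top 636 pitch deg -1.82 roll 0.01 top z rel TCP at origin -0.0366 L ext [0.1029 0.1834] mid W [np.float64(0.0018), np.float64(0.0008), np.float64(0.0015), np.float64(0.002)] [ 0.4689 -0.009   0.0696]
scene 659 pitch deg -1.38 roll 0.03 top z rel TCP at origin -0.0365 L ext [0.1017 0.1853] mid W [np.float64(-0.0008), np.float64(-0.0008), np.float64(-0.0007), np.float64(-0.0)] [ 0.4694 -0.0095  0.0701]
[1.58282808e-02 9.99874428e-01 3.60007228e-04 6.81182437e-04]
```

Call:
send_rows(rows="0 -0.007 0.03 0;0 -0.007 0.055 0;0 -0.007 0.07 0;0 -0.007 0.078 0;0 -0.007 0.084 0;0 -0.007 0.09 0;0 -0.007 0.096 0;0 -0.007 0.096 0;0 -0.007 0.096 0")

```text
clock: 24.62
tool_pos: [0.4693, -0.0126, 0.0408]
eef_rot: [0.016, 1.0, 0.0, 0.0]
contact_force: [-0.9, 0.6, -0.1]
opening: 0.235
finger_force: 60.0
```

Opening the jaws, then going straight up.

Call:
send_rows(rows="0 0 0 0;0 0 0 0;0 0 0 0;0 0 0 0;0 0 0 0;0 0 0 0;0 0 0 0;0 0 0 0;0 0 0 0;0 0 0 0", jaw=-1)

```text
clock: 25.45
tool_pos: [0.4692, -0.0127, 0.0407]
eef_rot: [0.016, 1.0, 0.0, -0.0]
contact_force: [0.1, -0.2, 0.3]
opening: 0.966
finger_force: 0.0
```

Call:
send_rows(rows="0 0 0 0;0 0 0 0;0 0 0 0;0 0 -0.05 0;0 0 -0.15 0;0 0 -0.28 0;0 0 -0.4 0;0 0 -0.5 0;0 0 -0.6 0;0 0 -0.6 0")

```text
clock: 26.28
tool_pos: [0.472, -0.0124, 0.2255]
eef_rot: [0.017, 1.0, 0.0, 0.005]
contact_force: [0.2, -0.4, -0.7]
opening: 0.998
finger_force: 0.0
```

Call:
send_rows(rows="0.1 0 0 0;0.2 0 0 0;0.2 0 0 0;0.2 0 0 0")

```text
clock: 26.62
tool_pos: [0.4074, -0.0111, 0.2204]
eef_rot: [0.016, 1.0, -0.0, -0.001]
contact_force: [-0.4, 0.0, 0.1]
opening: 1.001
finger_force: 0.0
```

```bash
python3 -c "
from f import *
tr(.078,.05,.09)
q=np.load('top_f.npz'); p=np.load('scene_f.npz')['p']; C=cal('scene'); X=cloud(C,np.load('scene_f.npz')['d']); S=cv2.cvtColor(p,cv2.COLOR_RGB2HSV)[...,1]
m=(S<60)&(abs(X[...,1]+.016)<.028)&(abs(X[...,0]-.61)<.035)&(X[...,2]<.03); A=np.c_[X[m][:,:2],np.ones(m.sum())]; r=np.linalg.lstsq(A,X[m][:,2],rcond=None)[0]; print('blade tilt',np.degrees(r[:2]),'z',np.median(X[m][:,2]))
cv2.imwrite('pics/end.png',cv2.resize(p[100:400,150:550,::-1],(800,600)))"
```

```text
[ 0.4074 -0.0111  0.2204] [ 1.600e-02  9.999e-01 -4.000e-04 -1.000e-03] [-0.45  0.02  0.15] 26.6167
scene ray centre/size/ang [ 6.6 -9.7] [122.9 104.8] 89.6 | rim pts 263 [ 4.6 -3.2] [115.2 100.4] 90.0 pct [[-45.4, -60.4], [53.7, 53.8]] tilt [ 0.9 -0.7] rim z [0.0759 0.0782]
top ray centre/size/ang [-1.1 -2. ] [108.7  99.8] 89.9 | rim pts 218 [ 0.2 -1.7] [109.6  98.1] 89.9 pct [[-48.7, -56.0], [48.7, 52.5]] tilt [-0.6 -0.5] rim z [0.0756 0.0786]
blade tilt [ 0.01262044 -0.26206038] z 0.006475807229618824
```

View pics/end.png

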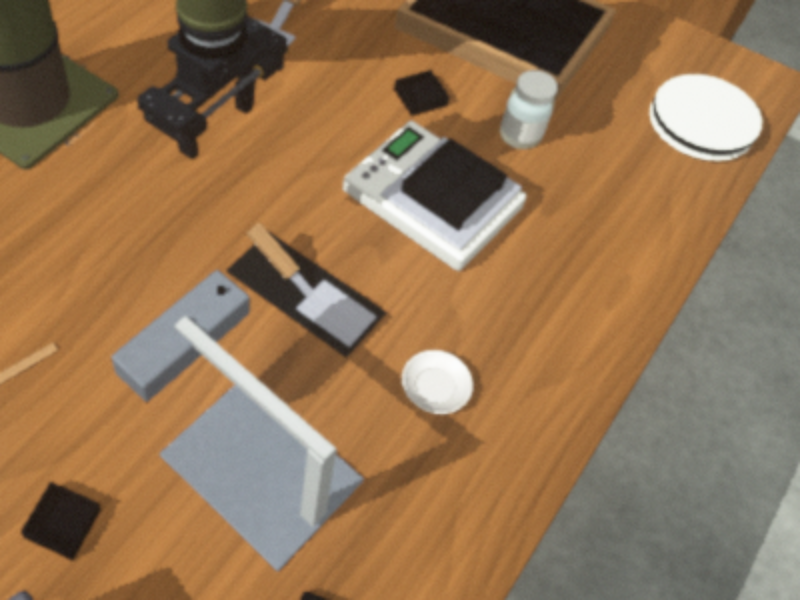

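The scene shows the tray square on the pan at (453,185), the lifter flat on its mat at (315,290), the gripper clear, and the other things where they were. Handing in.

```bash
python3 -c "
from plant import finish_job
print(finish_job())"
```

```text
the job is handed in; nothing more can be done
None
```

The tray is on the scale pan, square and within about 2 mm of centre, the lifter lies flat on its mat, and the job was handed in at about 27 s; on the way I set the tray down once on the lamp's foot plate, about 2 cm nearer the robot, because the gripper can't lean back and needed a second, deeper insertion, and the tray rode tilted about 2° because the lifter sagged in the grip.

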